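Close up the row of mould cups in the jig

TASK

A filled mould cup stands loose on the worktop in front of the row jig, where another cup already stands in the corner. Without pinching or lifting anything, push the loose cup with the fingertips back until its side lies flat against the jig's rail, between the seated cup and the sliding follower; then push the follower along the rail until the row is closed with no gaps: seated cup against the end stop, loose cup against it, follower against the loose cup. Leave the other things alone and take the hand clear.

Things in the scene. Friction and masses are not known exactly. Their poses are not given: they have to be found in the camera images.
- jig: Fixed wooden L-shaped jig, 26 mm high. Origin: inner corner of rail and end stop, at worktop height; x points away from the robot (within 0.16 rad), y to its left. Rail, 12 mm thick: front face at x = 0, from y = +16 to -345 mm; small feet behind it to x = +34 mm. End stop, 14 mm thick: inner face at y = 0, out to x = -84 mm. In the closed row the seated cup's centre is at x -40, y -40 mm.
- place (a point): Where the centre of the loose cup's underside lies in the closed row: jig x = -40, y = -120 mm, worktop height; axes as the jig's.
- row_cup: The seated cup: black square mould cup holding four round sweets, 80 x 80 mm over the rim, 18 mm high (to the touch its sides are upright from 4 to 18 mm height), 0.1 kg. It already stands in the jig's corner, within about 2 mm of rail and end stop. Origin: centre of its underside; x and y axes square to its sides.
- stray_cup: The loose cup, of the same shape and size as the seated one, standing on the worktop in front of the gap between seated cup and follower, 80 to 110 mm short of its place at the rail, turned up to 0.45 rad. Origin: centre of its underside; x and y axes square to its sides.
- follower (a joint): Slide of the dark steel follower block along the rail, m: 0 = farthest from the end stop, growing towards it, range 0 to 0.20, starts at 0 to 0.035, closed row 0.140. Block: jig x = -82 to -2 mm, 22 mm thick along y, 2 to 28 mm high, with a saddle over the rail up to 38 mm. Row-side face at jig y = -0.300 + joint, outer side (to push) at -0.322 + joint. About 2 N of friction; stays where left.
- follower_face (a point): Point on the middle of the follower's flat row-side face, 40 mm in front of the rail and 15 mm high.
- jar: Bystander: small amber jar with a black lid, 38 mm across, 60 mm high; origin at the centre of its underside.
- stamp: Bystander: turned wooden stamp, 38 mm across, 55 mm high; origin at the centre of its underside.
- timer: Bystander: flat white kitchen timer, 62 x 66 x 20 mm; origin at the centre of its underside.
- nozzle: Bystander: steel cone piping nozzle, 26 mm across, 32 mm high; origin at the centre of its underside.
- pack: Bystander: clear pack with one wrapped sweet, 65 x 61 x 35 mm; origin at the centre of its underside.
Mind the look-alikes: they are no part of the job. What is shaped like the stray_cup but green or pink is not meant.

How it is judged:
By the outcome, as a careful person would: the job done as asked, in the order asked, and still so for the second after the job is handed in, with the robot touching nothing.
It also fails if it takes over 42 s, if anything falls off the work surface, if the arm or the gripper's body presses on something with over 40 N, if the wrist force passes 120 N, or if a joint passes its speed limit or range.

ROBOT

A 6-joint arm with a two-finger parallel gripper is mounted at the origin on a cart in front of the work surface, level with it; the furniture and walls round the work are solid. World frame = base frame: x ahead of the robot, y to its left, z up, the work surface at z = 0. Lengths are in mm, angles in rad, forces in N, time in s.
With the tool pointing down it reaches from about 400 to 925 mm from the base axis. Payload 12.5 kg.
Tool frame: the origin (TCP) lies between the finger pads; the fingertips stand 11 mm ahead of it and the grasp point (between the pads) lies 8 mm behind it (env.tip_extent is the distance from the TCP to the fingertips, in mm); x points along the fingers, z is the direction in which the jaws open and shut, and the axes are right-handed (so a half turn about x gives the same grasp; the last joint's range is limited). The gripper opens to 95 mm and grips with 3 to 60 N. Pads are 20 mm wide; open, the fingers measure 119 mm over their backs; the gripper's body (75 mm by 180 mm) begins 59 mm behind the grasp point.
Start: joints at [-1.441, 0.491, 1.559, -0, 1.092, -0.106], TCP at [146.035, -607.716, 225.661] pointing down, gripper open.
Joint ranges: [-3.1, 3.1], [-0.84, 2.19], [0.05, 2.79], [-1.13, 4.28], [0.06, 2.93], [-2.69, 2.69]. Speed limits (rad/s): [2.22, 2.22, 2.79, 3.14, 3.14, 3.14].

INTERFACE

Orientations are given as [roll, pitch, yaw] about the fixed x, y, z axes, in that order (R = Rz(yaw) Ry(pitch) Rx(roll)).
In Python, from cell import status, imaging, env gives the robot as it stands. The module is installed in compiled form; this text tells all that it offers.
- The arm moves only by the tool apply_moves, never from a script. Its argument "increments" is a list of rows, each a list of 5 numbers: the closure, from 0 (fully open) to 1 (shut), then the shift along the tool's x, y, z in mm, then the turn about the tool's x in degrees. A call has 1 to 10 rows; each row shifts and turns the commanded pose from where the row before left it, along the tool's axes as they then stand; what a row does not reach is not made up. A row lasts 1/10 s, in which the tool goes at most 50 mm and 8.59 degrees, less where a joint would pass 70% of its speed; a pose out of reach is approached as far as the arm can. A call with a gripper value outside its range is refused whole. The fingers move at their own pace and stop on an object; the grip force is fixed at half the most. Time passes only in rows, so rows that do not move let the fingers close. It gives the time, the measured TCP pose, the force and the opening at its end, in the units of the state.
- status.state(): the state, without advancing time (a new reading comes with each control period).
- imaging.read_camera(name): name is "scene" or "side" or "wrist"; returns a dict with "pixels" (384x512x3 uint8, red, green, blue), "fovy" (degrees; the focal length in pixels is half the picture's height over the tangent of half this angle, whatever the lens; pixels are square), "cx", "cy" (the principal point, pixels), "distortion" ([k1, k2, p1, p2, k3] as OpenCV has them; the pictures are not rectified), "R" (3x3) and "t" (3): a world point X has camera coordinates R X + t. Camera axes: x right, y down, z forward; pixel columns grow to the right and rows downward; lengths in mm; the calibration is good to about 2 mm. A picture is of the moment at which its call begins. There is no depth.
- env.job_done(): hands the job in, once; it reports no verdict.
The state is a dict: "t": time; "joints": joint angles; "qvel": joint speeds; "tau": joint torques, N m; "eef_pos": TCP position; "tcp_rot": TCP orientation; "ft_force": force on the tool from outside, world axes, zero at the start; "moment": the same for the moment, N m; "opening": opening from 0.0 (shut) to 1.0 (fully open).
Only numpy, scipy, OpenCV 4.12 (cv2) and the standard library are available. Lean on these libraries where they do the work, as an engineer would, in place of code of your own. Each camera call takes 0.05 s, during which the arm holds its last target. There are 200 camera calls.

## Working session

There is one attempt and no reset: what is moved stays moved. The work goes in short steps, Python scripts to look and compute and a tool call to move; the robot and the scene stay as the last step left them, time stands still between calls to the robot, and variables do not carry over. Pictures are saved under pics/ and viewed, about 8 in all and at most 12, crops included, and the job is handed in when it is done.

Besides the shell and the picture viewer there is one more tool, called after "Request:" as name(argument=value, ...) on one line, values as JSON. apply_moves: Moves the arm, as the interface text tells. Its arguments: {"type":"object","properties":{"increments":{"type":"array"}},"required":["increments"]}

```bash
mkdir -p pics; python3 - <<'E'
from cell import status, imaging, env
import cv2, pickle
s=status.state(); print({k:s[k] for k in('t','eef_pos','tcp_rot','opening','ft_force')}, env.tip_extent)
d={}
for n in("scene","side"):
    c=imaging.read_camera(n); d[n]=c
    cv2.imwrite(f"pics/{n}0.png",cv2.resize(c["pixels"][:,:,::-1],(800,600),interpolation=cv2.INTER_CUBIC))
    print(n,c["fovy"],c["cx"],c["cy"],c["distortion"],c["t"])
pickle.dump(d,open("d0.pkl","wb"))
E
```

```text
{'t': 0.0, 'eef_pos': array([ 145.99530151, -607.47922244,  225.0722663 ]), 'tcp_rot': array([3.0512596 , 1.56971956, 1.71625833]), 'opening': 0.998349683909539, 'ft_force': array([ 0.7750468 , -0.69171447, -0.41484373])} 11.0
scene 42.060905390541116 250.1628542144157 190.73725264710478 [-0.06761499  0.          0.          0.          0.        ] [ 224.51976555  316.54177367 1309.00072278]
side 53.14584122032125 254.4131251001726 192.98347916932056 [-0.13177716  0.          0.          0.          0.        ] [-462.01351108  -99.88321583 1210.87241222]
```

View pics/scene0.png

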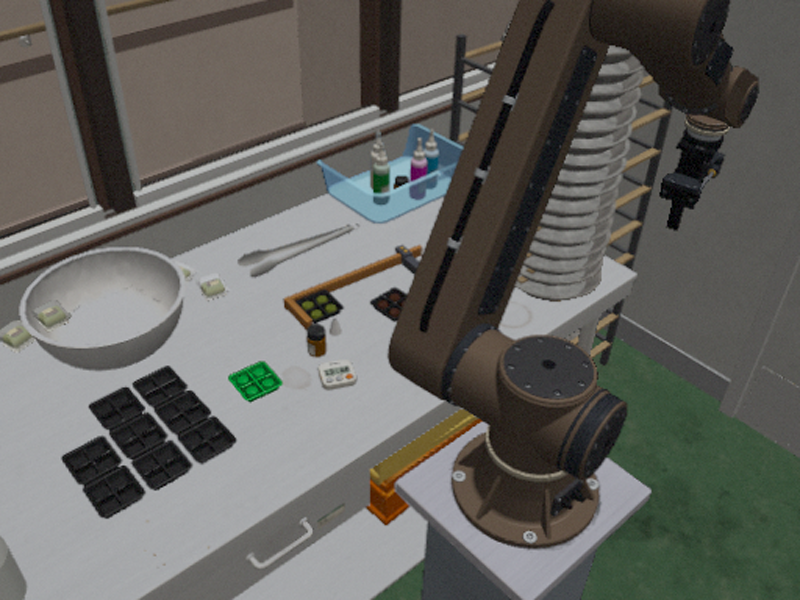

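View pics/side0.png

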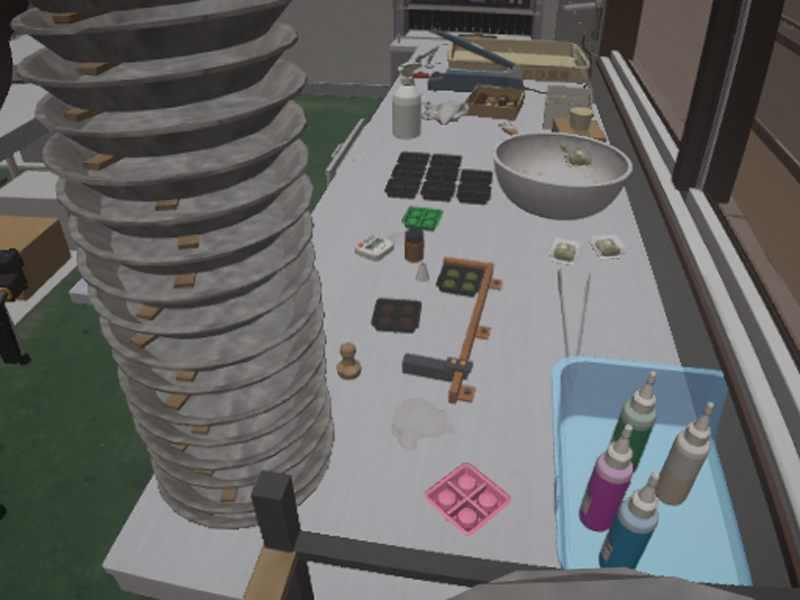

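Side view (800 px scale): the candidates for the loose cup are the black cup with brown sweets (397,315), the seated cup with green-yellow sweets in the jig corner (463,278), the green cup (422,218), the pink cup (467,498) and the empty black cups (440,178). I choose (397,315), which lies in front of the gap. The follower is at (435,367), the stamp at (348,362), the nozzle at (422,270) and the jar at (414,245).

```bash
cat > h.py <<'E'
import numpy as np, cv2
def ray(c,px):
    f=c["pixels"].shape[0]/2/np.tan(np.radians(c["fovy"]/2))
    K=np.array([[f,0,c["cx"]],[0,f,c["cy"]],[0,0,1.]])
    u=cv2.undistortPoints(np.array(px,float).reshape(-1,1,2),K,np.array(c["distortion"]))[:,0]
    R=np.array(c["R"]); o=-R.T@np.array(c["t"])
    return o,np.c_[u,np.ones(len(u))]@R
def onplane(c,px,z):
    o,d=ray(c,px); return o+d*((z-o[2])/d[:,2])[:,None]
def proj(c,X):
    f=c["pixels"].shape[0]/2/np.tan(np.radians(c["fovy"]/2))
    K=np.array([[f,0,c["cx"]],[0,f,c["cy"]],[0,0,1.]])
    R=np.array(c["R"])
    return cv2.projectPoints(np.array(X,float).reshape(-1,1,3),cv2.Rodrigues(R)[0],np.array(c["t"],float),K,np.array(c["distortion"]))[0][:,0]
E
python3 - <<'E'
import pickle,cv2,numpy as np
from h import *
d=pickle.load(open("d0.pkl","rb")); s=d["side"]
cr=cv2.resize(s["pixels"][150:262,205:325,::-1],None,fx=5,fy=5,interpolation=cv2.INTER_CUBIC)
cr=np.clip(cr.astype(float)*1.5,0,255).astype('uint8')
cv2.imwrite("pics/c1.png",cr)
P=np.array([[397,315],[463,278],[435,367]])*.64-.18
print(onplane(s,P,18))
print(onplane(s,np.array([[348,372],[422,278],[414,260],[374,250],[467,498]])*.64,0))
E
```

```text
[[ 493.26616049 -149.21512432   18.        ]
 [ 593.96948297  -17.17530293   18.        ]
 [ 572.43607898 -267.61656201   18.        ]]
[[ 440.09412199 -283.05294399    0.        ]
 [ 516.75365236   -4.51638284    0.        ]
 [ 492.29746083   56.30993132    0.        ]
 [ 406.45080845   80.06628345    0.        ]
 [ 640.71850426 -483.726229      0.        ]]
```

View pics/c1.png

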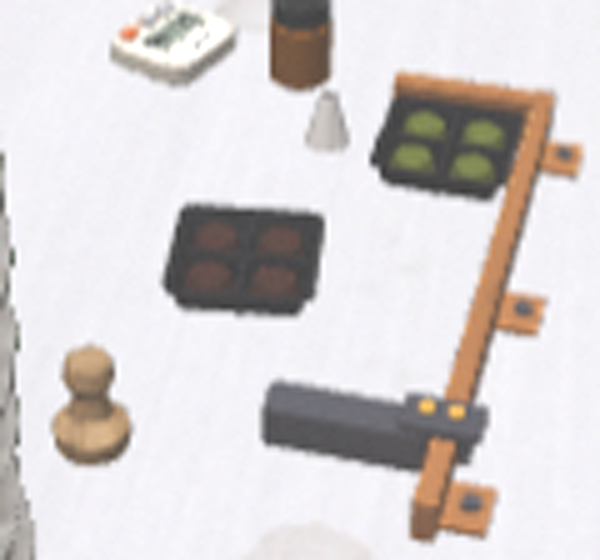

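```bash
python3 - <<'E'
import pickle
from h import *
np.set_printoptions(precision=1,suppress=True)
d=pickle.load(open("d0.pkl","rb")); s=d["side"]
f=lambda p,z: onplane(s,np.array(p,float)/5+[204.6,149.6],z)
st=f([[181,205],[325,210],[313,300],[165,285]],18); print("stray",st,st.mean(0),np.linalg.norm(st-np.roll(st,1,0),axis=1))
se=f([[397,97],[524,110],[498,193],[373,163]],18); print("seat",se,se.mean(0))
print("rail front top",f([[527,108],[500,210],[448,400],[418,500]],26))
print("rail back top",f([[552,93],[440,505]],26))
print("stop inner top L, outer L, ",f([[397,90],[397,75]],26))
print("follower top: front row, front outer, rear outer",f([[275,382],[265,406]],28))
print("bottom front outer",f([[265,445],[418,468]],2))
# robust rail line by colour mask
im=s["pixels"]; hsv=cv2.cvtColor(im,cv2.COLOR_RGB2HSV)
m=cv2.inRange(im,(0,0,0),(75,75,80)); m[:,:205]=0;m[:150]=0;m[262:]=0;m[:,325:]=0
n,l,stt,c=cv2.connectedComponentsWithStats(m)
for i in range(1,n):
    if stt[i,4]>80: 
        cnt=cv2.findContours((l==i).astype('uint8'),cv2.RETR_EXTERNAL,2)[0][0]
        r=cv2.approxPolyDP(cnt,3,True)[:,0]; print(stt[i],c[i],((r-[204.6,149.6])*5).tolist())
E
```

```text
stray [[ 449.5 -107.2   18. ]
 [ 528.   -98.1   18. ]
 [ 532.9 -177.5   18. ]
 [ 455.4 -178.4   18. ]] [ 491.4 -140.3   18. ] [71.5 79.  79.5 77.5]
seat [[554.3  23.4  18. ]
 [630.   22.4  18. ]
 [620.4 -65.5  18. ]
 [548.5 -48.3  18. ]] [588.3 -17.   18. ]
rail front top [[ 631.7   12.3   26. ]
 [ 622.7  -92.7   26. ]
 [ 608.5 -252.1   26. ]
 [ 601.3 -321.9   26. ]]
rail back top [[ 645.5   31.5   26. ]
 [ 611.4 -323.4   26. ]]
stop inner top L, outer L,  [[554.5  18.5  26. ]
 [552.7  35.2  26. ]]
follower top: front row, front outer, rear outer [[ 525.6 -255.5   28. ]
 [ 523.7 -273.4   28. ]]
bottom front outer [[ 523.7 -272.3    2. ]
 [ 598.  -275.7    2. ]]
[260 150  11  17 107] [266.1 156. ] [[277.0, 2.0000000000000284], [277.0, 22.00000000000003], [317.0, 37.00000000000003], [317.0, 82.00000000000003], [327.0, 2.0000000000000284]]
[279 169  31  21 369] [294.  178.8] [[397.0, 97.00000000000003], [382.0, 177.00000000000003], [477.0, 197.00000000000003], [502.0, 182.00000000000003], [517.0, 112.00000000000003]]
[238 191  32  22 572] [253.4 201.6] [[182.00000000000003, 212.00000000000003], [167.00000000000003, 287.0], [187.00000000000003, 307.0], [292.0, 312.0], [312.0, 292.0], [317.0, 217.00000000000003]]
[258 227  44  17 405] [277.8 235.6] [[267.0, 442.0], [417.0, 467.0], [437.0, 432.0], [462.0, 462.0], [482.0, 412.0], [457.0, 427.0], [442.0, 407.0], [427.0, 422.0], [412.0, 402.0], [392.0, 417.0], [277.0, 387.0]]
```

```bash
python3 - <<'E'
import pickle
from h import *
np.set_printoptions(precision=1,suppress=True)
d=pickle.load(open("d0.pkl","rb")); s=d["side"];c=d["scene"]
print("tower base side: left,bottom,right",onplane(s,np.array([[160,480],[240,525],[330,440],[325,350]])*.64,0))
print("tower scene base left?,bottom,right",onplane(c,np.array([[530,285],[560,300],[605,280]])*.64,0))
print("table corner side/scene",onplane(s,np.array([[107,570]])*.64,0),onplane(c,np.array([[635,270]])*.64,0))
for n in d:
  cc=d[n]; print(n,"cam",-np.array(cc["R"]).T@np.array(cc["t"]))
print("flour",onplane(s,np.array([[420,422]])*.64,0), "nozzle scene",onplane(c,np.array([[336,332]])*.64,0),"seat scene",onplane(c,np.array([[319,303]])*.64,18),"stray scene",onplane(c,np.array([[390,303]])*.64,18),"stop corner scene",onplane(c,np.array([[285,300]])*.64,26))
print(proj(s,[[146,-607,225],[146,-607,500]])/.64, proj(c,[[146,-607,225]])/.64)
# tower axis: top silhouette widths in both views -> rays
for z in (0,200,400,600):
  print(z,proj(s,[[480,-560,z]])/.64,proj(c,[[480,-560,z]])/.64)
E
```

```text
tower base side: left,bottom,right [[ 246.5 -530.4    0. ]
 [ 374.7 -572.3    0. ]
 [ 447.8 -420.9    0. ]
 [ 391.2 -238.8    0. ]]
tower scene base left?,bottom,right [[ 361.5 -430.7    0. ]
 [ 283.4 -440.7    0. ]
 [ 263.7 -577.5    0. ]]
table corner side/scene [[ 243.1 -665.     0. ]] [[ 241.9 -663.6    0. ]]
scene cam [-461.7  725.4 1060.5]
side cam [ 630.9 -944.1  632.6]
flour [[ 564.4 -366.5    0. ]] nozzle scene [[513.8   0.1   0. ]] seat scene [[593.9 -17.4  18. ]] stray scene [[ 497.6 -133.    18. ]] stop corner scene [[639.8  37.3  26. ]]
[[  -9.6  383.5]
 [-120.9  132. ]] [[681.1 213.4]]
0 [[326.6 531.1]] [[528. 241.]]
200 [[311.4 416. ]] [[539.  167.9]]
400 [[289.9 237.4]] [[551.5  84.4]]
600 [[261.4 -44.4]] [[565.5 -11.7]]
```

```bash
python3 - <<'E'
import pickle
from h import *
from scipy.spatial.transform import Rotation as Ro
from cell import status
np.set_printoptions(precision=2,suppress=True)
d=pickle.load(open("d0.pkl","rb")); s=d["side"];c=d["scene"]
A=np.array([330,-485,0.])
def cut(cam,px):
    o,dd=ray(cam,np.array(px)*.64); n=(A-o)*[1,1,0]; D=np.linalg.norm(n); n/=D; t=np.cross([0,0,1],n)
    X=o+dd*(((A-o)@n)/(dd@n))[:,None]; return np.c_[(X-A)@t,X[:,2]]
print("side L/R",cut(s,[[155,465],[333,430],[115,350],[325,340],[80,240],[312,230],[50,150],[305,100],[20,65],[298,45],[290,5]]))
print("scene L/R",cut(c,[[530,285],[605,280],[530,250],[610,245],[545,180],[632,170],[550,130],[640,110],[645,70]]))
st=status.state(); print(Ro.from_euler('xyz',st['tcp_rot']).as_matrix())
E
```

```text
side L/R [[  92.24   38.72]
 [-142.09    5.41]
 [  88.49  227.4 ]
 [-142.78  166.8 ]
 [  85.93  361.7 ]
 [-139.23  319.88]
 [  87.49  451.98]
 [-143.12  459.56]
 [  92.2   526.99]
 [-140.46  510.86]
 [-135.94  546.04]]
scene L/R [[  57.2   -21.07]
 [-103.16   29.33]
 [  69.44   73.98]
 [ -96.61  121.94]
 [  60.99  252.78]
 [-105.8   305.64]
 [  66.48  365.59]
 [ -95.33  433.35]
 [ -88.49  512.07]]
[[-0.    0.97  0.23]
 [ 0.    0.23 -0.97]
 [-1.    0.   -0.  ]]
```

Request:
apply_moves(increments=[[0,-30,0,0,0],[0,-43,0,-12,0],[0,-43,0,-24,0],[0,-43,0,-24,0],[0,-43,0,-24,0],[0,-43,0,-24,0],[0,-43,0,-24,0],[0,-43,0,-24,0],[0,-43,0,-24,0],[0,-20,0,-12,0]])

```text
t: 1.1
eef_pos: [100.9, -418.9, 623.6]
tcp_rot: [-0.157, 1.565, -1.492]
ft_force: [-0.2, 0.8, -0.3]
opening: 1.005
```

```bash
python3 - <<'E'
from cell import status, imaging
import cv2,numpy as np
a=imaging.read_camera("scene")["pixels"]; b=imaging.read_camera("wrist")["pixels"]
cv2.imwrite("pics/p4.png",cv2.resize(np.hstack([a[:,200:,::-1],b[:,:,::-1]]),(800,374)))
print(status.state()["joints"])
E
```

```text
[-1.48791174e+00  4.10580998e-02  1.17933485e+00 -8.87289313e-06
  1.91512512e+00 -1.52879128e-01]
```

View pics/p4.png

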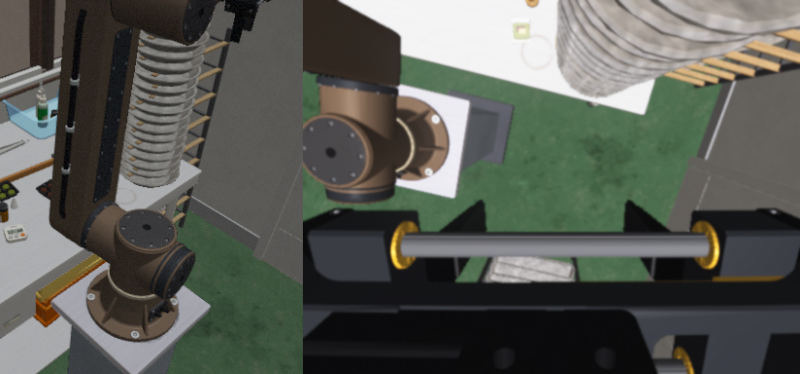

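The wrist half of the picture shows the bowl tower at about (640,60), rising past camera height. I'll pass inside it rather than over it, at a small radius with the hand turned tangential.

Request:
apply_moves(increments=[[0,0,0,-25,0],[0,0,0,-30,0],[0,0,0,-30,0],[0,0,0,-25,8.4],[0,0,0,0,8.4],[0,0,0,0,8.4],[0,0,0,0,8.4],[0,0,0,0,8.4],[0,0,0,0,8.4],[0,0,0,0,8.4]])

```text
t: 2.2
eef_pos: [75.5, -314.6, 618.2]
tcp_rot: [-2.32, 1.568, 1.595]
ft_force: [-0.3, 0.4, -0.1]
opening: 1.0
```

Request:
apply_moves(increments=[[0,0,7,-17,0],[0,0,13,-34,0],[0,0,13,-34,0],[0,0,7,-35,0],[0,0,1,-37,0],[0,0,1,-37,0],[0,0,-5,-37,0],[0,0,-12,-36,0],[0,0,-12,-36,0],[0,0,-12,-30,0]])

```text
t: 3.2
eef_pos: [313.9, -79.0, 618.2]
tcp_rot: [-1.256, 1.569, 2.666]
ft_force: [0.8, -1.2, -0.3]
opening: 0.997
```

Request:
apply_moves(increments=[[0.5,15,15,-6,0],[0.5,30,29,-12,0],[0.5,30,29,-12,0],[0.5,30,29,-12,0],[0.5,35,15,-6,-8],[0.5,45,0,0,-8],[0.5,45,0,0,-8],[0.5,45,0,0,-8],[0.5,35,0,0,-8],[0.5,10,0,0,0]])

```text
t: 4.2
eef_pos: [427.7, -129.1, 295.5]
tcp_rot: [-1.912, 1.563, 2.71]
ft_force: [-0.3, 0.1, 0.6]
opening: 0.5
```

```bash
python3 - <<'E'
from cell import status, imaging
import cv2,numpy as np,pickle
w=imaging.read_camera("wrist"); pickle.dump(w,open("w1.pkl","wb"))
cv2.imwrite("pics/w1.png",cv2.resize(w["pixels"][:,:,::-1],(800,600),interpolation=cv2.INTER_CUBIC))
s=status.state();print(s["eef_pos"],s["tcp_rot"],s["opening"],s["t"])
E
```

```text
[ 428.21525448 -129.38209211  296.21624211] [-1.90050859  1.56462298  2.71654425] 0.5020949743150461 4.25
```

View pics/w1.png

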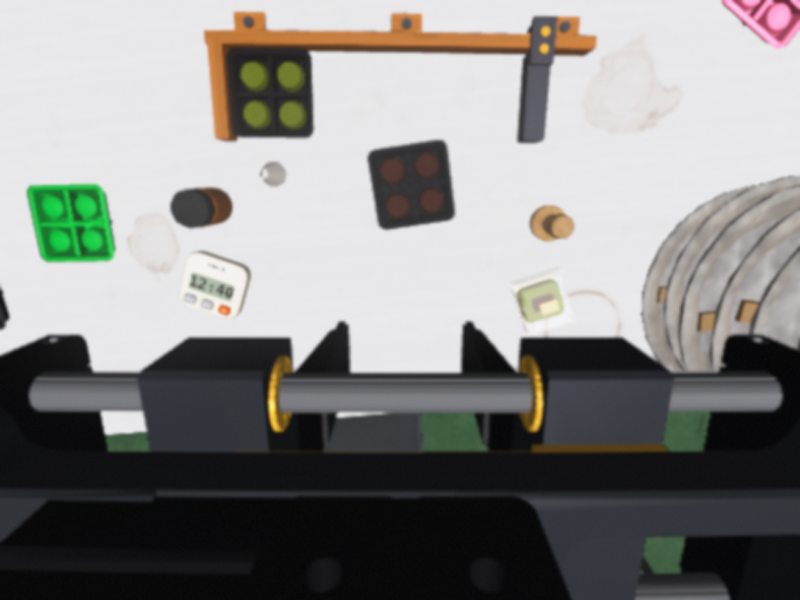

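```bash
python3 - <<'E'
import pickle
from h import *
np.set_printoptions(precision=1,suppress=True)
w=pickle.load(open("w1.pkl","rb")); im=w["pixels"]
cr=im[0:150,125:390]
cv2.imwrite("pics/w1c.png",cv2.resize(cr[:,:,::-1],(795,450),interpolation=cv2.INTER_CUBIC))
m=cv2.inRange(im,(0,0,0),(90,90,95)); m[205:]=0; m[:,:100]=0
cs=cv2.findContours(m,cv2.RETR_EXTERNAL,2)[0]
for c in cs:
    if cv2.contourArea(c)>300:
        r=cv2.minAreaRect(c); b=cv2.boxPoints(r); print("rect px",r[0],r[1])
        for z in (18,28):
            P=onplane(w,b,z)[:,:2]; e=np.diff(np.r_[P,P[:1]],axis=0)
            print(z,"ctr",P.mean(0),"sides",np.linalg.norm(e,axis=1),"ang",np.degrees(np.arctan2(e[:,1],e[:,0])), P[0])
hsv=cv2.cvtColor(im,cv2.COLOR_RGB2HSV); o=cv2.inRange(hsv,(5,120,90),(25,255,255)); o[150:]=0
ys,xs=np.nonzero(o)
for x in (150,180,220,250,300,320,360,375):
    col=np.nonzero(o[:60,x])[0]; print(x,col.min(),col.max(),im[col.min():col.max()+2,x].tolist())
E
```

```text
rect px (128.07998657226562, 132.0599822998047) (22.76883888244629, 36.34529113769531)
18 ctr [491.   75.5] sides [58.7 35.1 59.8 35.5] ang [-87.7 177.5  92.6  -4.3] [507.5 103.7]
28 ctr [491.1  70.7] sides [57.3 34.3 58.5 34.7] ang [-87.7 177.5  92.6  -4.3] [507.2  98.3]
rect px (263.33233642578125, 117.91039276123047) (50.25490188598633, 49.49461364746094)
18 ctr [ 492.3 -140.5] sides [75.7 76.3 78.9 76.7] ang [ -86.8 -174.8   93.5    2.8] [ 528.4 -100.1]
28 ctr [ 492.4 -140.4] sides [73.9 74.5 77.1 75. ] ang [ -86.8 -174.8   93.5    2.8] [ 527.6 -100.9]
rect px (172.5, 57.499996185302734) (56.99999237060547, 56.99999237060547)
18 ctr [592.1 -13.1] sides [83.5 79.  87.3 79.5] ang [-95.6 172.   84.6 -10.7] [635.3  22.1]
28 ctr [589.9 -15.9] sides [81.6 77.2 85.3 77.7] ang [-95.6 172.   84.6 -10.7] [632.1  18.4]
150 9 28 [[210, 151, 104], [207, 148, 100], [203, 147, 103], [204, 151, 111], [207, 154, 116], [208, 157, 121], [209, 161, 130], [210, 165, 135], [212, 165, 134], [213, 160, 121], [209, 143, 90], [200, 128, 65], [194, 123, 59], [193, 121, 58], [194, 122, 59], [193, 122, 59], 
[... 914 characters left out ...]
9, 129, 69], [200, 129, 69], [200, 130, 69], [199, 128, 67], [184, 116, 62], [142, 89, 53], [106, 70, 47], [94, 65, 47], [107, 84, 71]]
360 11 33 [[215, 155, 101], [199, 133, 78], [174, 120, 84], [133, 102, 88], [103, 90, 91], [89, 85, 91], [85, 83, 90], [84, 80, 85], [97, 80, 76], [133, 91, 66], [174, 111, 62], [196, 125, 65], [202, 129, 66], [203, 131, 66], [203, 130, 67], [204, 131, 68], [204, 131, 67], [204, 130, 67], [194, 123, 63], [167, 105, 56], [127, 80, 46], [99, 64, 42], [93, 64, 45], [112, 89, 76]]
375 23 32 [[205, 149, 107], [204, 133, 72], [205, 132, 68], [205, 132, 67], [206, 133, 67], [205, 132, 67], [201, 129, 66], [185, 116, 58], [152, 94, 51], [116, 77, 51], [114, 90, 77]]
```

View pics/w1c.png

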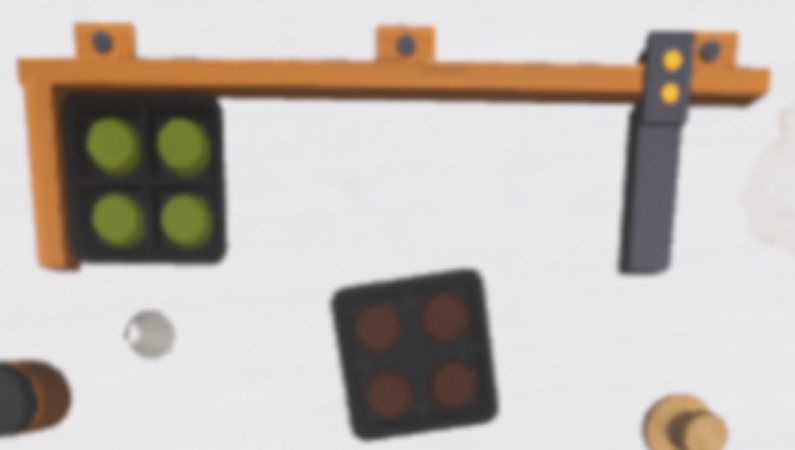

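```bash
python3 - <<'E'
import pickle
from h import *
np.set_printoptions(precision=3,suppress=True)
w=pickle.load(open("w1.pkl","rb"))
x=np.array([220,250,300,320,375]); P=onplane(w,np.c_[x,[27.5,28.3,28.8,29.2,30]],26)[:,:2]
print(P); a,b=np.polyfit(P[:,1],P[:,0],1); print("dx/dy",a,"x at y=0",b)
Q=onplane(w,np.c_[[220,320,375],[31.8,32.3,32.6]],0)[:,:2]; print("bottom",Q)
th=np.arctan(a); X=np.array([np.cos(th),-np.sin(th)]);Y=np.array([np.sin(th),np.cos(th)])
c=lambda p:np.array(p)/3+[124.7,-.3]
S=onplane(w,c([[48,90],[62,262],[38,266],[22,88]]),26)[:,:2]; print("stop in,in,out,out yj",S@Y)
F=onplane(w,c([[643,120],[632,270],[668,272],[681,125]]),28)[:,:2]; print("foll rowface,rowface,outer,outer yj",F@Y)
O=lambda y:np.array([a*y/Y[1]*1+b,0])
print("stray xj rel rail",(492.3-b)*X[0]+(-140.5)*X[1],"yj abs",np.array([492.3,-140.5])@Y-b*Y[0])
print(X,Y,(S@Y)-b*Y[0],(F@Y)-b*Y[0])
E
```

```text
[[ 624.079  -89.782]
 [ 619.07  -132.345]
 [ 612.02  -203.419]
 [ 609.011 -231.887]
 [ 601.327 -310.537]]
dx/dy 0.10244112446793172 x at y=0 632.9334841619493
bottom [[ 626.004  -86.291]
 [ 611.633 -237.58 ]
 [ 604.15  -321.2  ]]
stop in,in,out,out yj [ 88.394  88.186 100.468 100.864]
foll rowface,rowface,outer,outer yj [-196.414 -196.327 -214.36  -214.833]
stray xj rel rail -125.58327892296262 yj abs -154.10018469322682
[ 0.995 -0.102] [0.102 0.995] [23.893 23.685 35.967 36.363] [-260.915 -260.828 -278.861 -279.334]
```

Loose cup at about (492,-140), 125 mm from the rail and turned 0.17 rad from the jig; the follower joint is about 0.018. The side and wrist views agree to 1 mm on the cup. I'm descending in front of it with the jaw line parallel to the rail.

Request:
apply_moves(increments=[[0.5,20,-6,2,0],[0.5,45,0,0,0.4],[0.5,45,0,0,0],[0.5,45,0,0,0],[0.5,45,0,0,0],[0.5,40,0,0,0],[0.5,25,0,0,0],[0.5,9,0,0,0],[0.5,4,0,0,0],[0.5,0,0,0,0]])

```text
t: 5.25
eef_pos: [423.9, -131.7, 22.4]
tcp_rot: [1.166, 1.569, -0.505]
ft_force: [-0.6, 0.1, 0.2]
opening: 0.497
```

Request:
apply_moves(increments=[[0.5,3,3,0,0],[0.5,0,6,0,0],[0.5,0,8,0,0],[0.5,0,8,0,0],[0.5,0,8,0,0],[0.5,0,8,0,0],[0.5,0,8,0,0],[0.5,0,8,0,0],[0.5,0,8,0,0],[0.5,0,5,0,0]])

```text
t: 6.25
eef_pos: [493.6, -138.4, 18.6]
tcp_rot: [1.142, 1.57, -0.528]
ft_force: [-2.3, 0.2, 1.5]
opening: 0.502
```

```bash
python3 - <<'E'
from cell import status, imaging
import cv2,numpy as np
w=imaging.read_camera("wrist")["pixels"];d=imaging.read_camera("side")["pixels"]
d=cv2.resize(d[150:262,205:325],(411,384),interpolation=cv2.INTER_CUBIC)
cv2.imwrite("pics/p7.png",cv2.resize(np.hstack([w,d])[:,:,::-1],(800,333)))
s=status.state();print(s["eef_pos"],s["ft_force"])
E
```

```text
[ 493.51054409 -138.42831901   18.56652563] [-0.39956099 -1.0325937  -0.3882568 ]
```

View pics/p7.png

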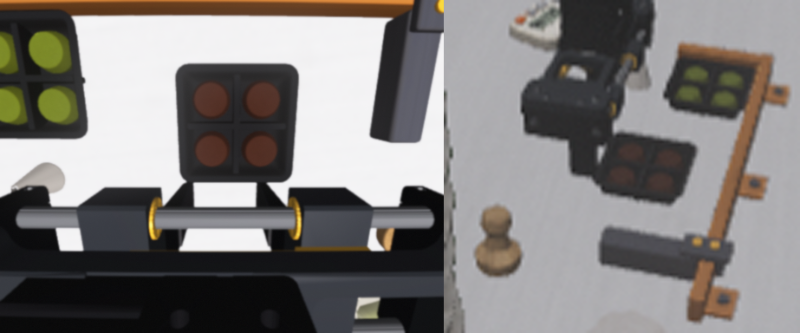

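The wrist view shows the cup squared up on both fingertips at (238,122), with free room between seated cup and follower. About 35 mm remains to the rail.

Request:
apply_moves(increments=[[0.5,0,5,0,0],[0.5,0,7,0,0],[0.5,0,7,0,0],[0.5,0,6,0,0],[0.5,0,4,0,0],[0.5,0,2,0,0],[0.5,0,1,0,0],[0.5,0,1,0,0]])

```text
t: 7.15
eef_pos: [525.5, -141.5, 18.6]
tcp_rot: [-1.504, 1.571, 3.109]
ft_force: [-0.1, -0.3, 0.7]
opening: 0.501
```

Request:
apply_moves(increments=[[0.5,0,1,0,0],[0.5,0,1,0,0],[0.5,0,1,0,0]])

```text
t: 7.45
eef_pos: [526.2, -141.3, 18.5]
tcp_rot: [-1.768, 1.565, 2.845]
ft_force: [-15.0, -1.4, 11.2]
opening: 0.499
```

Rail contact: 15 N at TCP x = 526.2, as predicted. Backing off straight, then lifting.

Request:
apply_moves(increments=[[0.5,0,-4,0,0],[0.5,0,-8,0,0],[0.5,0,-20,0,0],[0.5,-20,-15,0,0],[0.5,-45,0,0,0],[0.5,-45,0,0,0],[0.5,-20,0,0,0],[1,0,0,20,0],[1,0,0,20,0],[1,0,0,0,0]])

```text
t: 8.45
eef_pos: [477.7, -178.5, 148.8]
tcp_rot: [1.071, 1.569, -0.6]
ft_force: [-0.6, -0.4, -1.3]
opening: 0.303
```

```bash
python3 - <<'E'
from cell import status, imaging
import cv2,numpy as np,pickle
w=imaging.read_camera("wrist");pickle.dump(w,open("w2.pkl","wb"))
cv2.imwrite("pics/w2.png",cv2.resize(w["pixels"][:,:,::-1],(700,525),interpolation=cv2.INTER_CUBIC))
s=status.state();print(s["eef_pos"],s["ft_force"],s["opening"])
E
```

```text
[ 477.53769563 -177.48750225  148.59321528] [ 0.46350851  0.64428108 -0.310959  ] 0.2604397209860232
```

View pics/w2.png

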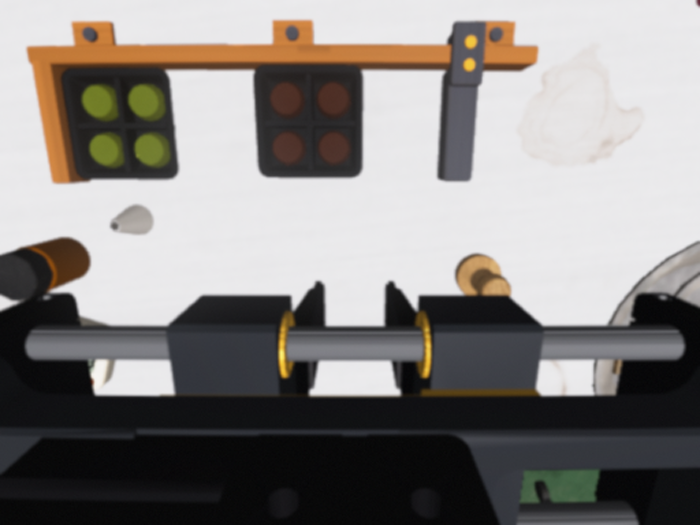

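The cup at (310,120) lies flat against the rail between seated cup and follower. Nothing else has moved. Going over to the follower's outer side with the hand shut.

Request:
apply_moves(increments=[[1,0,10,12,0],[1,0,24,30,0],[1,0,24,30,0],[1,0,24,30,0],[1,0,14,20,0],[1,30,0,0,0],[1,45,0,0,0],[1,30,0,0,0],[1,15,0,0,0],[1,4,0,0,0]])

```text
t: 9.5
eef_pos: [560.9, -306.9, 23.1]
tcp_rot: [-2.079, 1.568, 2.534]
ft_force: [0.0, 0.3, 0.2]
opening: 0.004
```

Request:
apply_moves(increments=[[1,0,0,-4,0],[1,0,0,-8,0],[1,0,0,-8,0],[1,0,0,-8,0],[1,0,0,-8,0],[1,0,0,-8,0],[1,0,0,-8,0],[1,0,0,-7,0],[1,0,0,-7,0],[1,0,0,-6,0]])

```text
t: 10.5
eef_pos: [568.6, -235.7, 24.6]
tcp_rot: [0.936, 1.571, -0.734]
ft_force: [1.4, -2.6, 1.8]
opening: 0.008
```

Request:
apply_moves(increments=[[1,0,0,-6,0],[1,0,0,-6,0],[1,0,0,-6,0],[1,0,0,-6,0],[1,0,0,-6,0],[1,0,0,-6,0],[1,0,0,-6,0],[1,0,0,-5,0],[1,0,0,-3,0],[1,0,0,-2,0]])

```text
t: 11.5
eef_pos: [573.6, -184.2, 24.6]
tcp_rot: [-1.284, 1.571, -2.954]
ft_force: [1.9, -3.4, 1.1]
opening: 0.001
```

Request:
apply_moves(increments=[[1,0,0,-3,0],[1,0,0,-3,0],[1,0,0,-3,0],[1,0,0,-2,0],[1,0,0,-1,0]])

```text
t: 12.0
eef_pos: [574.7, -172.3, 24.6]
tcp_rot: [-1.243, 1.571, -2.913]
ft_force: [1.4, -3.4, 0.4]
opening: 0.005
```

```bash
python3 - <<'E'
from cell import status, imaging
import cv2,numpy as np
d=imaging.read_camera("side")["pixels"]; w=imaging.read_camera("wrist")["pixels"]
d=cv2.resize(d[150:262,205:325],(411,384),interpolation=cv2.INTER_CUBIC)
cv2.imwrite("pics/p9.png",cv2.resize(np.hstack([w,d])[:,:,::-1],(800,333)))
s=status.state();print(s["eef_pos"],s["ft_force"])
E
```

```text
[ 574.5351554  -172.28155247   24.52915645] [ 0.31269596 -1.41810369  0.51966348]
```

View pics/p9.png

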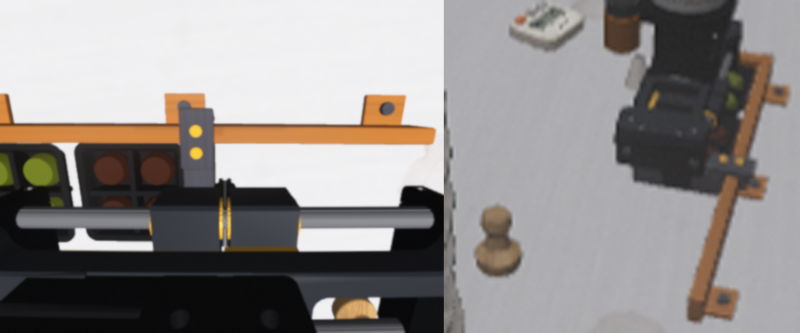

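The wrist view shows the follower against the loose cup and a gap of about 9 mm to the seated cup (at x≈72). I'll continue slowly.

Request:
apply_moves(increments=[[1,0,0,-2,0],[1,0,0,-2,0],[1,0,0,-2,0],[1,0,0,-1,0],[1,0,0,-1,0]])

```text
t: 12.6
eef_pos: [575.4, -164.4, 24.6]
tcp_rot: [-1.656, 1.57, 2.957]
ft_force: [-0.1, -3.1, 1.0]
opening: 0.003
```

Request:
apply_moves(increments=[[1,0,0,-1,0],[1,0,0,-1,0],[1,0,0,-0.5,0],[1,0,0,-0.5,0]])

```text
t: 13.0
eef_pos: [575.7, -161.6, 24.6]
tcp_rot: [-1.429, 1.57, -3.099]
ft_force: [-1.1, -3.7, 0.2]
opening: 0.004
```

Request:
apply_moves(increments=[[1,0,0,-1,0],[1,0,0,-0.5,0],[1,0,0,-0.5,0]])

```text
t: 13.3
eef_pos: [575.8, -161.2, 24.6]
tcp_rot: [0.04, 1.569, -1.629]
ft_force: [-5.6, -19.2, -1.6]
opening: 0.005
```

Force rose to 19 N: the row is closed. Backing off and lifting for a check.

Request:
apply_moves(increments=[[1,0,0,3,0],[1,0,0,12,0],[1,0,0,20,0],[1,-30,0,0,0],[1,-45,0,0,0],[1,-45,-20,0,0],[1,-20,-40,-10,0],[1,0,-40,-10,0],[1,0,-20,-5,0],[1,0,0,0,0]])

```text
t: 14.3
eef_pos: [453.7, -157.0, 165.2]
tcp_rot: [-2.27, 1.57, 2.343]
ft_force: [-0.3, -0.5, -0.0]
opening: 0.002
```

```bash
python3 - <<'E'
from cell import status, imaging
import cv2,numpy as np,pickle
w=imaging.read_camera("wrist");pickle.dump(w,open("w3.pkl","wb"))
cv2.imwrite("pics/w3.png",cv2.resize(w["pixels"][:230,:,::-1],(800,360),interpolation=cv2.INTER_CUBIC))
s=status.state();print(s["eef_pos"],s["ft_force"],s["t"])
E
```

```text
[ 455.42572036 -157.82670337  165.23913537] [-0.12884892 -0.77037386 -0.04169171] 14.35
```

View pics/w3.png

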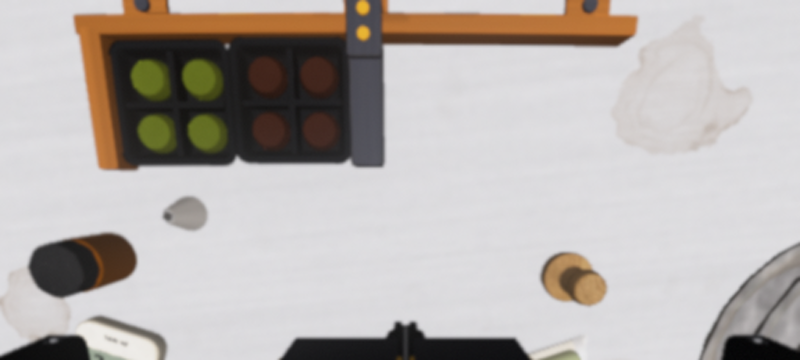

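```bash
python3 - <<'E'
import pickle
from h import *
np.set_printoptions(precision=1,suppress=True)
w=pickle.load(open("w3.pkl","rb")); im=w["pixels"]; g=im.max(2).astype(int)
X=np.array([.995,-.102]);Y=np.array([.102,.995])
for n,cols in(("seated",range(85,143,8)),("stray",range(160,216,8))):
    e=[]
    for c in cols:
        col=g[80:125,c]; k=80+np.argmax(np.diff(col)); e.append((c,k+.5))
    P=onplane(w,e,18)[:,:2]; print(n,np.array(e)[:,1],"front xj",(P-[634.5,0])@X)
cv2.imwrite("pics/w3c.png",cv2.resize(np.clip(im[0:112,45:255,::-1]*1.6,0,255).astype('uint8'),(798,426),interpolation=cv2.INTER_CUBIC))
E
```

```text
seated [108.5 105.5 105.5 105.5 105.5 105.5 105.5 105.5] front xj [-86.1 -83.  -83.1 -83.1 -83.1 -83.1 -83.2 -83.2]
stray [103.5 103.5 103.5 103.5 103.5 103.5 103.5] front xj [-81.1 -81.1 -81.2 -81.2 -81.2 -81.2 -81.2]
```

View pics/w3c.png

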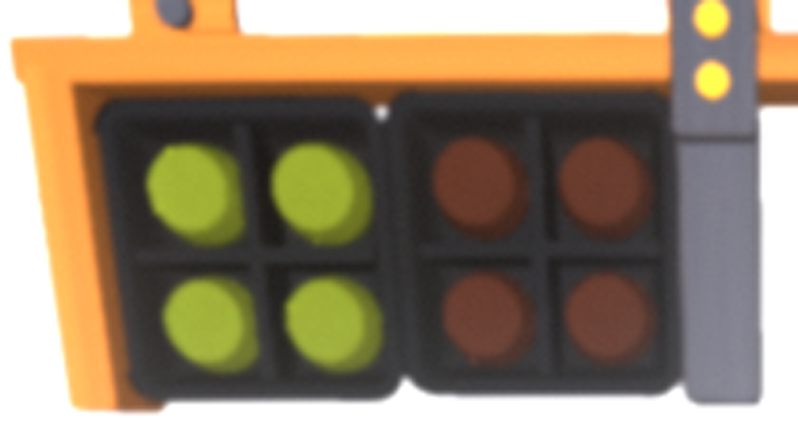

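```bash
python3 -c "
from cell import env,status
print(status.state()['t']); print(env.job_done())"
```

```text
14.35
the job is handed in; nothing more can be done
None
```

The row is closed and the job is handed in at t = 14.35 s, but the seated cup's front edge lies about 2 mm further from the rail than the loose cup's.

- **Loose cup:** I pushed it back with two spread fingertips until it met the rail. Force rose to 15 N at contact, and it lay flat against the rail.
- **Follower:** I then pushed it with the closed fingers until the row closed, at 19 N. After that I backed the hand off and raised it clear.

The last wrist picture shows the end stop, seated cup, loose cup and follower touching with no gap in the row. The loose cup's front edge measures 81 mm from the rail (80 mm if it touches exactly), parallel to it. The bystanders in view (jar, nozzle, stamp, timer) appear not to have moved, and the force on the tool was about zero.

The seated cup's front edge measures 83 mm from the rail. It started within about 2 mm of the rail, and I left it because the nozzle stands in front of it.

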